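# Lay the half cheese down and stand the price stand up

## Task

Set out the cheese by pushing only, lifting and carrying nothing: tip the red half wheel over, so that it lies flat on the wooden board where it stood, with its paper label facing up. Also push the fallen black price stand back up onto its foot where it fell. Leave the yellow half wheel standing and everything else where it is.

Things in the scene. Friction and masses are not known exactly. Their poses are not given: they have to be found in the camera images.
- board: Fixed wooden serving board, 220 (x) x 340 (y) x 16 mm thick; origin at the centre of its underside on the work surface. Both half wheels stand on it, on its far half.
- red_half: Half of a small red-waxed cheese wheel (radius 60 mm, 40 mm thick, 0.25 kg), standing on its cut face (40 x 120 mm) as an arch 60 mm tall. Origin at the cut face's centre. At the start z is up, y along the length, x across the thickness: +x comes out of the flat side with the half-round paper label, turned away from the robot (give or take 30 degrees). Lying with the label up, x points up.
- red_center (a point): Point in the middle of the red half wheel: 30 mm from the cut face, mid-thickness.
- red_label (a point): Point on the red half wheel's labelled flat side (x = 20 mm in its frame), 25 mm above the cut face. Pushed high on this side, the wheel tips over its opposite lower edge; past about 40 degrees it falls by itself and lies 40 mm thick.
- price_stand: L-shaped price stand, 0.24 kg, lying on its back: black panel flat, 90 wide x 6 mm thick; heavier wooden foot 90 wide x 14 mm thick pointing up. Origin: centre of its underside as it lies. At the start z is up, +x from panel top to foot, away from the robot (give or take 42 degrees); panel from x = -47 to 33 mm, foot from x = 33 to 47, z = 0 to 60 mm. Stood up, its x axis points straight down.
- stand_heel (a point): Middle of the outer corner edge between panel back and underside of the foot (x = 47, z = 0 mm in the stand's frame): the edge over which it turns.
- stand_foot_end (a point): Middle of the free end of the foot, 60 mm above the work surface at the start (x = 40, z = 60 mm in the stand's frame). Pushed here towards the stand's +x, the stand turns over its heel; past about 40 degrees it falls onto its foot by itself.
- stand_top (a point): Middle of the panel's top edge (x = -47, z = 3 mm in the stand's frame); 94 mm above the work surface when the stand is up.
- yellow_half: Half wheel like the red one in size, with a yellow rind and a paper label; stands on the same board and must stay standing. Origin at the centre of its cut face.
- bowl: Bystander: blue ceramic bowl, 90 mm across, 50 mm tall; origin at the centre of its underside.
- jar: Bystander: amber jar with a brass lid, 62 mm across, 85 mm tall; origin at the centre of its underside.
- mill: Bystander: dark wooden pepper mill, 54 mm across, 142 mm tall; origin at the centre of its underside.
- knife: Bystander: cheese knife with a dark wooden handle, 235 mm long and 18 mm high, lying across in front of the robot; origin near its middle, x along its length.
- cup: Bystander: white cup, 72 mm across, 75 mm tall; origin at the centre of its underside.
- mini_wheel: Bystander: small whole yellow cheese wheel lying flat, 96 mm across, 38 mm tall; origin at the centre of its underside.
There are look-alikes about, which are no part of the job. Of the things that look like the red_half, the smallest one is meant.

How it is judged:
By the outcome, as a careful person would: the job done as asked, in the order asked, and still so for the second after the job is handed in, with the robot touching nothing.
It also fails if it takes over 45 s, if anything falls off the work surface, if the arm or the gripper's body presses on something with over 40 N, if the wrist force passes 120 N, or if a joint passes its speed limit or range.

## Robot

A 7-joint arm with a two-finger parallel gripper is mounted at the origin on the work surface. World frame = base frame: x ahead of the robot, y to its left, z up, the work surface at z = 0. Lengths are in m, angles in rad, forces in N, time in s.
With the tool pointing down it reaches from about 0.4 to 0.85 m from the base axis. Payload 4.4 kg.
Tool frame: the origin (TCP) lies between the finger pads; the fingertips stand 19 mm ahead of it and the grasp point (between the pads) is the TCP; z points along the fingers, x is the direction in which the jaws open and shut, and the axes are right-handed (so a half turn about z gives the same grasp; the last joint's range is limited). The gripper opens to 94 mm and grips with 3 to 60 N. Pads are 16 mm wide; open, the fingers measure 119 mm over their backs; the gripper's body (75 mm by 177 mm) begins 78 mm behind the grasp point.
Start: joints at [-1.304, 0.628, 0.038, 1.517, -0.027, 0.996, -0.02], TCP at [0.212, 0.614, 0.224] pointing down, gripper open.
Joint ranges: [-3.06, 3.06], [-0.37, 2.12], [-1.25, 1.32], [0.18, 2.47], [-1.1, 4.24], [0.23, 1.98], [-2.94, 2.94]. Speed limits (rad/s): [2.57, 2.57, 3.14, 3.14, 3.14, 3.14, 3.14].

## Interface

Orientations are given as a rotation vector (axis times angle).
In Python, from station import manip gives the robot as it stands.
- The arm moves only by the tool servo_tool, never from a script. Its argument "motion" is a list of rows, each a list of 3 entries, a list of its own where there are three numbers: the turn, a rotation vector about the tool's x, y, z in rad, then the shift along the tool's x, y, z in m, then the gripper command: -1 is shut, 1 is fully open, values between are in proportion. In form: [[[wx, wy, wz], [x, y, z], claw], ...]. A call has 1 to 12 rows; each row shifts and turns the commanded pose from where the row before left it, along the tool's axes as they then stand; what a row does not reach is not made up. A row lasts 1/10 s, in which the tool goes at most 50 mm and 8.59 degrees, less where a joint would pass 70% of its speed; a pose out of reach is approached as far as the arm can. A call with a gripper value outside its range is refused whole. The fingers move at their own pace and stop on an object; "grip_force" is the grip in N (left out, the last holds). Time passes only in rows, so rows that do not move let the fingers close. It gives the time, the measured TCP pose, the force and the opening at its end, in the units of the state.
- manip.sense(): the state, without advancing time (a new reading comes with each control period).
- manip.read_camera(name): name is "scene" or "top" or "wrist"; returns the picture (420x560x3 uint8, red, green, blue); there is no depth.
- manip.calibration(name): a dict with "vfov" (degrees; the focal length in pixels is half the picture's height over the tangent of half this angle, whatever the lens; pixels are square), "cx", "cy" (the principal point, pixels), "R" (3x3) and "t" (3): a world point X has camera coordinates R X + t; the wrist camera has in their place "tool_from_camera" (4x4, takes a point from camera to tool coordinates, whose origin is the TCP and whose axes are the tool frame's). Camera axes: x right, y down, z forward; pixel columns grow to the right and rows downward; lengths in m; the calibration is good to about 2 mm. A picture is of the moment at which its call begins: read the wrist's pose just before it. calibration takes no time and is no camera call.
- manip.job_done(): hands the job in, once; it reports no verdict.
The state is a dict: "t": time; "q": joint angles; "qvel": joint speeds; "joint_torque": joint torques, N m; "eef_pos": TCP position; "tool_rot": TCP orientation; "wrist_force": force on the tool from outside, world axes, zero at the start; "wrist_torque": the same for the moment, N m; "width": opening from 0.0 (shut) to 1.0 (fully open).
Only numpy, scipy, OpenCV 4.12 (cv2) and the standard library are available. Lean on these libraries where they do the work, as an engineer would, in place of code of your own. Each camera call takes 0.05 s, during which the arm holds its last target. There are 200 camera calls.

## Working session

There is one attempt and no reset: what is moved stays moved. The work goes in short steps, Python scripts to look and compute and a tool call to move; the robot and the scene stay as the last step left them, time stands still between calls to the robot, and variables do not carry over. Pictures are saved under pics/ and viewed, about 8 in all and at most 12, crops included, and the job is handed in when it is done.

Besides the shell and the picture viewer there is one more tool, called by a JSON object that holds its "api" and its "payload". servo_tool: Moves the arm, as the interface text tells. Its arguments: {"type":"object","properties":{"motion":{"type":"array","items":{"type":"array"}},"grip_force":{"type":"number"}},"required":["motion"]}

```bash
mkdir -p pics; ls; python3 - <<'E'
from station import manip
import cv2
for n in("scene","top"):
    cv2.imwrite(f"pics/{n}0.png",manip.read_camera(n)[:,:,::-1])
    print(n,manip.calibration(n))
s=manip.sense();print(s);print(manip.calibration("wrist"))
E
```

```text
pics
scene {'vfov': 45.53606033472765, 'cx': 278.2113035830455, 'cy': 210.9315503623983, 'R': array([[ 0.71341753,  0.70068059,  0.00906314],
       [ 0.47049918, -0.46938705, -0.74719898],
       [-0.5192937 ,  0.53732906, -0.66453859]]), 't': array([-0.37699688, -0.19119462,  1.55029209])}
top {'vfov': 53.1584628496328, 'cx': 281.54324416747966, 'cy': 219.00882029292165, 'R': array([[ 0.01964142, -0.99978864, -0.00607429],
       [-0.98559401, -0.01834107, -0.16813108],
       [ 0.16798413,  0.00928912, -0.98574593]]), 't': array([0.01880803, 0.53854158, 0.97960775])}
{'t': 0.1, 'q': array([-1.30382026,  0.62919293,  0.03846191,  1.51825286, -0.02699944,
        0.99630903, -0.02000428]), 'qvel': array([-0.00090141, -0.00250401, -0.00180172, -0.00421799,  0.00092353,
        0.00059232, -0.00131996]), 'joint_torque': array([ 3.76881319e-03, -5.50781894e+01,  1.14759117e+00, -1.87114477e+01,
       -5.20774943e-02,  1.92001200e-02,  4.76906757e-05]), 'eef_pos': array([0.2121316 , 0.61381825, 0.22369056]), 'tool_rot': array([ 2.55790329e+00,  1.82225668e+00, -2.08074120e-03]), 'wrist_force': array([ 0.66909807, -0.36432333,  0.02771221]), 'wrist_torque': array([-0.03580385, -0.03256869, -0.00432599]), 'width': 1.0000230377226778}
{'vfov': 62.11619302871491, 'cx': 282.14814421717233, 'cy': 212.28536405513617, 'tool_from_camera': array([[ 9.99999695e-01,  1.50625326e-04, -7.66881816e-04,
         1.59076272e-04],
       [ 3.46635777e-05,  9.71737915e-01,  2.36062328e-01,
        -6.82898366e-02],
       [ 7.80765102e-04, -2.36062283e-01,  9.71737613e-01,
        -1.59930179e-01],
       [ 0.00000000e+00,  0.00000000e+00,  0.00000000e+00,
         1.00000000e+00]])}
```

View pics/scene0.png

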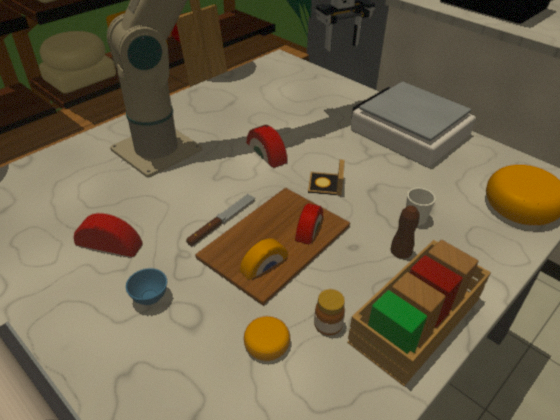

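View pics/top0.png

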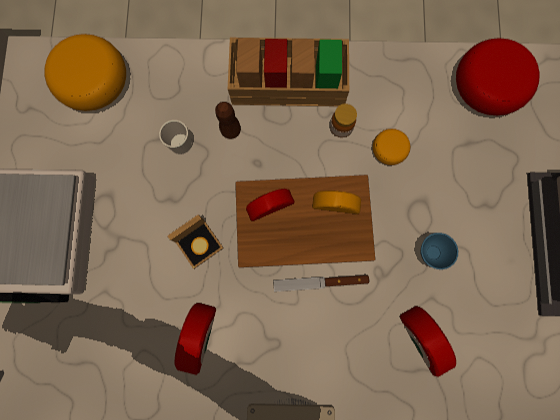

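The scene holds three red half wheels, seen in the top view at (270,204) on the board, (195,338) and (428,340). The one on the board is the smallest and fits the description. The price stand is at (195,240). I'll confirm both in an enlarged crop.

```bash
cat > h.py <<'E'
from station import manip
import numpy as np, cv2
def cal(n):
    c=manip.calibration(n); return 210/np.tan(np.radians(c["vfov"]/2)),c
def px2w(n,u,v,z):
    f,c=cal(n); d=c["R"].T@np.array([(u-c["cx"])/f,(v-c["cy"])/f,1]); o=-c["R"].T@c["t"]
    return o+d*(z-o[2])/d[2]
def w2px(n,X):
    f,c=cal(n); p=c["R"]@np.asarray(X)+c["t"]; return np.array([f*p[0]/p[2]+c["cx"],f*p[1]/p[2]+c["cy"]])
E
python3 - <<'E'
import cv2,numpy as np
t=cv2.imread("pics/top0.png")[170:270,160:380]; s=cv2.imread("pics/scene0.png")[155:290,235:355]
a=cv2.resize(t,None,fx=3.6,fy=3.6,interpolation=cv2.INTER_CUBIC)
cv2.imwrite("pics/c1.png",a)
cv2.imwrite("pics/c2.png",cv2.resize(s,None,fx=4.4,fy=4.4,interpolation=cv2.INTER_CUBIC))
E
```

```text
(no output)
```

View pics/c1.png

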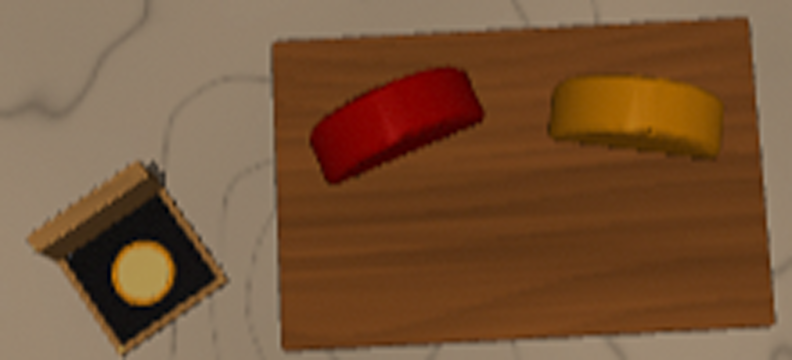

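View pics/c2.png

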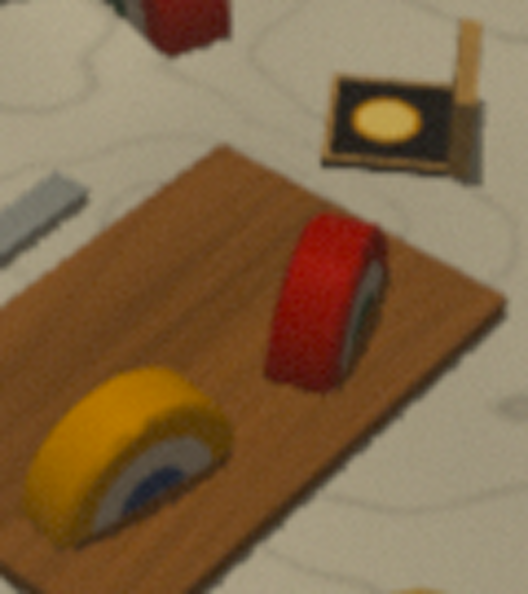

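```bash
cat > fit.py <<'E'
from h import *
from scipy.optimize import minimize
th=np.linspace(0,np.pi,25)
P=np.array([[x,60*np.cos(a),60*np.sin(a)] for x in(-20,20) for a in th])/1000
def hull(n,p,z=.016):
    c,s=np.cos(p[2]),np.sin(p[2]); R=np.array([[c,-s,0],[s,c,0],[0,0,1]])
    W=P@R.T+[p[0],p[1],z]
    h=cv2.convexHull((np.array([w2px(n,X) for X in W])*4).astype(np.int32).reshape(-1,1,2))
    m=np.zeros((1680,2240),np.uint8); cv2.fillConvexPoly(m,h,255); return cv2.resize(m,(560,420),interpolation=cv2.INTER_AREA)/255
def mask(im,box):
    u0,v0,u1,v1=box; h=im.astype(int); m=(h[...,2]>1.8*h[...,1])&(h[...,2]>60)&(h[...,1]<70)
    o=np.zeros(m.shape,np.uint8); o[v0:v1,u0:u1]=m[v0:v1,u0:u1]; return o
E
python3 - <<'E'
from fit import *
im=cv2.imread("pics/top0.png"); m=mask(im,(240,183,300,225)); print(m.sum(),cv2.boundingRect(m))
g=px2w("top",270,205,.05)
# top silhouette
best=min((minimize(lambda p:np.abs(hull("top",p)-m).sum(),[g[0],g[1],a],method="Nelder-Mead",options=dict(initial_simplex=[[g[0],g[1],a],[g[0]+.02,g[1],a],[g[0],g[1]+.02,a],[g[0],g[1],a+.3]],xatol=1e-4,fatol=.1)) for a in(0,.4,-.4)),key=lambda r:r.fun)
p=best.x;print("red",p,np.degrees(p[2]),best.fun)
f=np.array([np.cos(p[2]),np.sin(p[2])])
print("label side centre",p[:2]+.02*f)
s=cv2.imread("pics/scene0.png");ov=hull("scene",p);vv,uu=np.where(ov>.5);print("scene bbox pred",uu.min(),uu.max(),vv.min(),vv.max(),"seen ~ 295..323, 203..244")
# stand
A=px2w("top",122/3.6+160,352/3.6+170,.006);B=px2w("top",228/3.6+160,280/3.6+170,.006)
C=px2w("top",28/3.6+160,241/3.6+170,.06);D=px2w("top",138/3.6+160,162/3.6+170,.06)
print("stand",A,B,np.linalg.norm(A-B),C,D,np.linalg.norm(C-D))
for nm,u,v,z in(("jar",345,110,.085),("mill",224,110,.142),("cup",174,130,.075),("mini",392,147,.038),("yel",337,200,.07)): print(nm,px2w("top",u,v,z).round(3))
for P0,P1 in((A,B),(C,D)):
    d=(P1-P0)[:2]; n=np.array([-d[1],d[0]]);n=n*np.sign(n[0]);print(np.degrees(np.arctan2(n[1],n[0])))
c=C/2+D/2
E
```

```text
972 (243, 187, 52, 36)Traceback (most recent call last):
  File "<stdin>", line 5, in <module>
  File "<stdin>", line 5, in <genexpr>
    res = _minimize_neldermead(fun, x0, args, callback, bounds=bounds,
                               **options)
    fsim[j] = func(sim[j])
              ~~~~^^^^^^^^
    fx = function(np.copy(x), *(wrapper_args + args))
  File "<stdin>", line 5, in <lambda>
  File "fit.py", line 8, in hull
    h=cv2.convexHull((np.array([w2px(n,X) for X in W])*4).astype(np.int32).reshape(-1,1,2))
                                ~~~~^^^^^
  File "h.py", line 9, in w2px
    f,c=cal(n); p=c["R"]@np.asarray(X)+c["t"]; return np.array([f*p[0]/p[2]+c["cx"],f*p[1]/p[2]+c["cy"]])
        ~~~^^^
  File "h.py", line 4, in cal
    c=manip.calibration(n); return 210/np.tan(np.radians(c["vfov"]/2)),c
ValueError: time passes only in moves, steps and waits
```

```bash
sed -i 's/^def cal/import functools\n@functools.cache\ndef cal/' h.py
cat > m1.py <<'E'
from fit import *
im=cv2.imread("pics/top0.png"); m=mask(im,(240,183,300,225)); print(m.sum(),cv2.boundingRect(m))
g=px2w("top",270,205,.05)
best=min((minimize(lambda p:np.abs(hull("top",p)-m).sum(),[g[0],g[1],a],method="Nelder-Mead",options=dict(initial_simplex=[[g[0],g[1],a],[g[0]+.02,g[1],a],[g[0],g[1]+.02,a],[g[0],g[1],a+.3]],xatol=1e-4,fatol=.1)) for a in(0,.4,-.4)),key=lambda r:r.fun)
p=best.x;print("red",p,np.degrees(p[2]),best.fun)
f=np.array([np.cos(p[2]),np.sin(p[2])])
print("label side centre",p[:2]+.02*f)
ov=hull("scene",p);vv,uu=np.where(ov>.5);print("scene bbox pred",uu.min(),uu.max(),vv.min(),vv.max(),"seen ~ 295..323, 203..244")
q=lambda u,v,z:px2w("top",u/3.6+160,v/3.6+170,z)
A=q(122,352,.006);B=q(228,280,.006);C=q(28,241,.06);D=q(138,162,.06)
print("stand",A,B,np.linalg.norm(A-B),C,D,np.linalg.norm(C-D))
for P0,P1 in((A,B),(C,D)):
    d=(P1-P0)[:2]; n=np.array([-d[1],d[0]]);n=n*np.sign(n[0]);print(np.degrees(np.arctan2(n[1],n[0])))
print("panel mid-top",(A+B)/2,"foot outer mid",(C+D)/2)
for nm,u,v,z in(("jar",345,110,.085),("mill",224,110,.142),("cup",174,130,.075),("mini",392,147,.038),("yel",337,200,.07)): print(nm,px2w("top",u,v,z).round(3))
E
python3 m1.py
```

```text
972 (243, 187, 52, 36)
red [0.57668094 0.05826451 0.43078476] 24.68214883944566 82.7764705882353
label side centre [0.59485371 0.06661619]
scene bbox pred 293 321 202 244 seen ~ 295..323, 203..244
stand [0.41749938 0.24548224 0.006     ] [0.46884617 0.17419648 0.006     ] 0.08785301326591917 [0.48701172 0.30048312 0.06      ] [0.54171859 0.23006989 0.06      ] 0.0891676173010094
35.76502986046398
37.84507081250771
panel mid-top [0.44317278 0.20983936 0.006     ] foot outer mid [0.51436516 0.26527651 0.06      ]
jar [ 0.806 -0.122  0.085]
mill [0.775 0.166 0.142]
cup [0.751 0.298 0.075]
mini [ 0.729 -0.247  0.038]
yel [ 0.583 -0.103  0.07 ]
```

```bash
cat > go.py <<'E'
import sys
from h import *
from scipy.spatial.transform import Rotation as Ro
s=manip.sense(); R=Ro.from_rotvec(s["tool_rot"]).as_matrix()
print("t",s["t"],"pos",s["eef_pos"].round(4),"F",s["wrist_force"].round(1),"q7",s["q"].round(2),"\ntool x",R[:,0].round(3),"y",R[:,1].round(3),"z",R[:,2].round(3))
if len(sys.argv)>4:
    T=np.array(list(map(float,sys.argv[1:4])));print("shift in tool",(R.T@(T-s["eef_pos"])).round(4))
    a=np.radians(float(sys.argv[4])); y=np.array([np.cos(a),np.sin(a),0]); z=np.array([0,0,-1.]); 
    for sg in(1,-1):
        G=np.stack([np.cross(sg*y,z),sg*y,z],1); print("tool y sign",sg,"turn",Ro.from_matrix(R.T@G).as_rotvec().round(3))
E
python3 go.py 0.633 0.084 0.2 24.7
```

```text
t 0.1 pos [0.2121 0.6138 0.2237] F [ 0.7 -0.4  0. ] q7 [-1.3   0.63  0.04  1.52 -0.03  1.   -0.02] 
tool x [ 0.327  0.945 -0.002] y [ 0.945 -0.327  0.   ] z [-0.001 -0.002 -1.   ]
shift in tool [-0.3632  0.5709  0.0243]
tool y sign 1 turn [-0.001  0.002 -0.764]
tool y sign -1 turn [2.000e-03 1.000e-03 2.378e+00]
```

{"api": "servo_tool", "payload": {"motion": [[[0,0,0],[-0.026,0.041,0.0015],-1],[[0,0,0],[-0.026,0.041,0.0015],-1],[[0,0,0],[-0.026,0.041,0.0015],-1],[[0,0,0],[-0.026,0.041,0.0015],-1],[[0,0,0],[-0.026,0.041,0.0015],-1],[[0,0,0],[-0.026,0.041,0.0015],-1],[[0,0,0],[-0.026,0.041,0.0015],-1],[[0,0,0],[-0.026,0.041,0.0015],-1],[[0,0,0],[-0.026,0.041,0.0015],-1],[[0,0,0],[-0.026,0.041,0.0015],-1],[[0,0,0],[-0.026,0.041,0.0015],-1],[[0,0,0],[-0.026,0.041,0.0015],-1]]}}

```text
t: 1.3
eef_pos: [0.5761, 0.1569, 0.2061]
tool_rot: [-2.558, -1.823, 0.001]
wrist_force: [0.6, 0.2, -0.9]
width: 0.023
```

{"api": "servo_tool", "payload": {"motion": [[[0,0,0],[-0.026,0.041,0.0015],-1],[[0,0,0],[-0.026,0.041,0.0015],-1],[[0,0,-0.127],[0,0,0],-1],[[0,0,-0.127],[0,0,0],-1],[[0,0,-0.127],[0,0,0],-1],[[0,0,-0.127],[0,0,0],-1],[[0,0,-0.127],[0,0,0],-1],[[0,0,-0.127],[0,0,0],-1],[[0,0,0],[0,0,0],-1],[[0,0,0],[0,0,0],-1]]}}

```text
t: 2.3
eef_pos: [0.6357, 0.0826, 0.2031]
tool_rot: [-1.701, -2.64, 0.001]
wrist_force: [0.3, 0.1, 0.4]
width: 0.005
```

```bash
python3 go.py 0.633 0.084 0.085 24.7; python3 -c "
from h import *
cv2.imwrite('pics/w1.png',manip.read_camera('wrist')[:,:,::-1])"
```

```text
t 2.3 pos [0.6357 0.0826 0.2031] F [0.3 0.1 0.4] q7 [-0.07  0.64 -0.17  1.56  0.12  0.95  1.72] 
tool x [-0.413  0.911  0.   ] y [ 0.911  0.413 -0.001] z [-0.001  0.    -1.   ]
shift in tool [ 0.0024 -0.0018  0.1181]
tool y sign 1 turn [-0.001 -0.    -0.005]
tool y sign -1 turn [-1.000e-03  1.000e-03  3.136e+00]
```

View pics/w1.png

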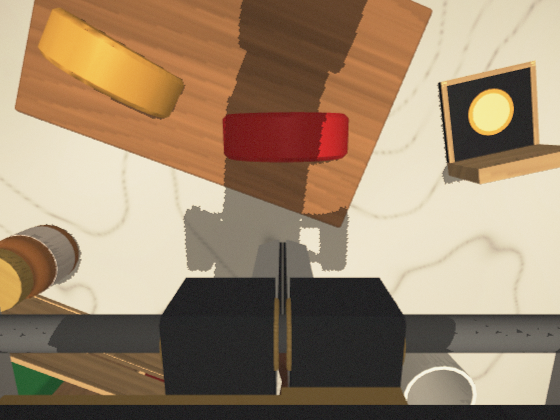

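The wrist view shows the red half straight ahead of the fingers at (286,137), with its length lined up with tool x. The yellow half and the jar are clear. I'll descend, then push along tool -y.

{"api": "servo_tool", "payload": {"motion": [[[0,0,0],[0.001,0,0.03],-1],[[0,0,0],[0.001,0,0.03],-1],[[0,0,0],[0,0,0.03],-1],[[0,0,0],[0,0,0.028],-1],[[0,0,0],[0,0,0],-1],[[0,0,0],[0,-0.01,0],-1],[[0,0,0],[0,-0.01,0],-1],[[0,0,0],[0,-0.005,0],-1],[[0,0,0],[0,-0.005,0],-1]]}}

```text
t: 3.25
eef_pos: [0.6079, 0.0718, 0.0869]
tool_rot: [1.697, 2.642, 0.002]
wrist_force: [-0.6, 0.2, -0.3]
width: 0.006
```

{"api": "servo_tool", "payload": {"motion": [[[0,0,0],[0,-0.004,0],-1],[[0,0,0],[0,-0.004,0],-1],[[0,0,0],[0,-0.004,0],-1],[[0,0,0],[0,-0.004,0],-1],[[0,0,0],[0,-0.004,0],-1],[[0,0,0],[0,-0.004,0],-1]]}}

```text
t: 3.85
eef_pos: [0.5857, 0.062, 0.0856]
tool_rot: [1.697, 2.644, -0.0]
wrist_force: [0.9, 1.5, 3.9]
width: 0.007
```

```bash
python3 go.py; python3 -c "
from h import *
a=manip.read_camera('wrist')[:,:,::-1]; b=manip.read_camera('scene')[150:290,225:385,::-1]
cv2.imwrite('pics/p1.png',np.hstack([cv2.resize(a,(400,300)),cv2.resize(b,(400,350))[:300]]))"
```

```text
t 3.85 pos [0.5857 0.062  0.0856] F [0.9 1.5 3.9] q7 [-0.06  0.73 -0.14  1.81  0.16  0.62  1.69] 
tool x [-0.416  0.909 -0.   ] y [ 0.909  0.416 -0.   ] z [ 0. -0. -1.]
```

View pics/p1.png

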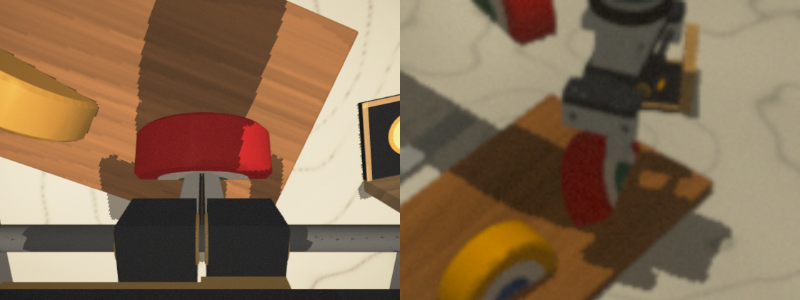

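The wheel is tilting cleanly towards the robot without twisting. I'll keep pushing.

{"api": "servo_tool", "payload": {"motion": [[[0,0,0],[0,-0.004,0],-1],[[0,0,0],[0,-0.004,0],-1],[[0,0,0],[0,-0.004,0],-1],[[0,0,0],[0,-0.004,0],-1],[[0,0,0],[0,-0.004,0],-1],[[0,0,0],[0,-0.004,0],-1]]}}

```text
t: 4.55
eef_pos: [0.5631, 0.0518, 0.085]
tool_rot: [-1.697, -2.642, 0.002]
wrist_force: [-0.1, 1.0, -1.1]
width: 0.004
```

```bash
python3 go.py; python3 -c "
from h import *
a=manip.read_camera('wrist')[:,:,::-1]; b=manip.read_camera('scene')[150:290,225:385,::-1]
cv2.imwrite('pics/p2.png',np.hstack([cv2.resize(a,(400,300)),cv2.resize(b,(400,350))[:300]]))"
```

```text
t 4.55 pos [0.5631 0.0518 0.085 ] F [-0.1  1.  -1.1] q7 [-0.05  0.7  -0.14  1.87  0.17  0.58  1.7 ] 
tool x [-0.416  0.909  0.   ] y [ 0.909  0.416 -0.002] z [-0.002 -0.    -1.   ]
```

View pics/p2.png

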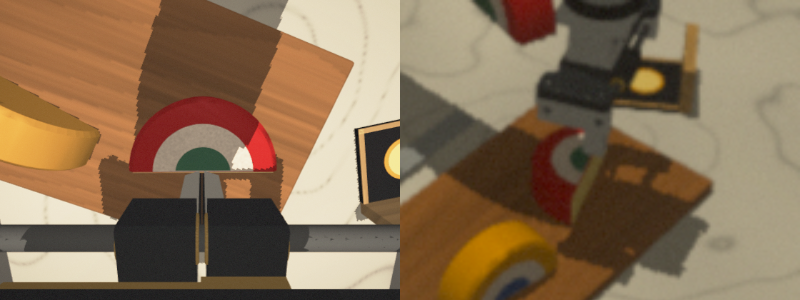

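The red half has fallen and lies flat with its label up. Now I'll raise the tool, move over the stand, and turn it to the stand's yaw of about 37°.

{"api": "servo_tool", "payload": {"motion": [[[0,0,0],[0,0,-0.04],-1],[[0,0,0],[0,0,-0.04],-1],[[0,0,0],[0.034,0,-0.03],-1],[[0,0,-0.072],[0.042,0.001,0],-1],[[0,0,-0.072],[0.042,0.003,0],-1],[[0,0,-0.072],[0.042,0.006,0],-1],[[0,0,0],[0.042,0.009,0],-1],[[0,0,0],[0,0,0],-1],[[0,0,0],[0,0,0],-1]]}}

```text
t: 5.55
eef_pos: [0.4796, 0.2383, 0.1955]
tool_rot: [1.399, 2.813, -0.0]
wrist_force: [0.3, -0.9, 0.1]
width: 0.005
```

```bash
python3 go.py 0.479 0.2375 0.071 36.8; python3 -c "
from h import *
cv2.imwrite('pics/w2.png',manip.read_camera('wrist')[:,:,::-1])"
```

```text
t 5.55 pos [0.4796 0.2383 0.1955] F [ 0.3 -0.9  0.1] q7 [-0.35  0.51 -0.24  1.87  0.17  0.79  1.54] 
tool x [-0.604  0.797 -0.   ] y [ 0.797  0.604 -0.   ] z [-0. -0. -1.]
shift in tool [-0.0003 -0.001   0.1245]
tool y sign 1 turn [-0.     0.     0.006]
tool y sign -1 turn [-0.    -0.    -3.136]
```

View pics/w2.png

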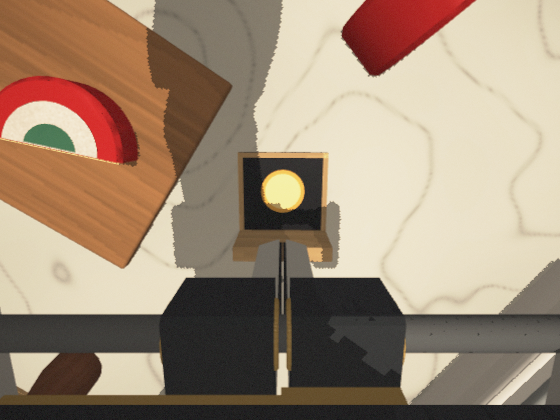

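```bash
python3 -c "
from h import *
from scipy.spatial.transform import Rotation as Ro
s=manip.sense();R=Ro.from_rotvec(s['tool_rot']).as_matrix();c=manip.calibration('wrist');T=c['tool_from_camera'];f=210/np.tan(np.radians(c['vfov']/2))
for y,z in((-.047,.006),(.033,.06),(.047,.06),(.033,.006)):
  for w in(-.045,.045):
    d=np.array([.8,.6,0]);X=np.array([.479,.2375,z])+y*d+w*np.array([-.6,.8,0])
    p=np.linalg.inv(T)@np.r_[R.T@(X-s['eef_pos']),1];print(y,z,w,(f*p[0]/p[2]+c['cx']).round(),(f*p[1]/p[2]+c['cy']).round())
"
```

```text
-0.047 0.006 -0.045 238.0 149.0
-0.047 0.006 0.045 329.0 149.0
0.033 0.06 -0.045 233.0 244.0
0.033 0.06 0.045 334.0 244.0
0.047 0.06 -0.045 234.0 259.0
0.047 0.06 0.045 334.0 259.0
0.033 0.006 -0.045 240.0 227.0
0.033 0.006 0.045 327.0 227.0
```

The predicted corners match the picture: panel top at row 153 against 149 predicted, foot end at rows 246–262 against 244–259, and columns 233–331 against 233–334. The stand is about 3 mm further along +x than I estimated, which is safe. I'll descend and push along +y.

{"api": "servo_tool", "payload": {"motion": [[[0,0,0],[0,0,0.04],-1],[[0,0,0],[0,0,0.04],-1],[[0,0,0],[0,0,0.03],-1],[[0,0,0],[0,0,0.0145],-1],[[0,0,0],[0,0,0],-1],[[0,0,0],[0,0.006,0],-1],[[0,0,0],[0,0.006,0],-1],[[0,0,0],[0,0.004,0],-1],[[0,0,0],[0,0.004,0],-1],[[0,0,0],[0,0.004,0],-1]]}}

```text
t: 6.6
eef_pos: [0.4999, 0.2522, 0.0715]
tool_rot: [1.402, 2.811, 0.001]
wrist_force: [-1.1, 0.0, -1.8]
width: 0.008
```

{"api": "servo_tool", "payload": {"motion": [[[0,0,0],[0,0.004,0],-1],[[0,0,0],[0,0.004,0],-1],[[0,0,0],[0,0.004,0],-1],[[0,0,0],[0,0.004,0],-1]]}}

```text
t: 7.0
eef_pos: [0.5123, 0.2617, 0.071]
tool_rot: [-1.402, -2.811, 0.0]
wrist_force: [-0.3, -0.7, 1.2]
width: 0.006
```

```bash
python3 go.py; python3 -c "
from h import *
a=manip.read_camera('wrist')[:,:,::-1]; b=manip.read_camera('scene')[130:235,265:405,::-1]
cv2.imwrite('pics/p3.png',np.hstack([cv2.resize(a,(400,300)),cv2.resize(b,(400,300))]))"
```

```text
t 7.0 pos [0.5123 0.2617 0.071 ] F [-0.3 -0.7  1.2] q7 [-0.4   0.74 -0.19  1.85  0.23  0.57  1.48] 
tool x [-0.601  0.799  0.   ] y [ 0.799  0.601 -0.   ] z [-0. -0. -1.]
```

View pics/p3.png

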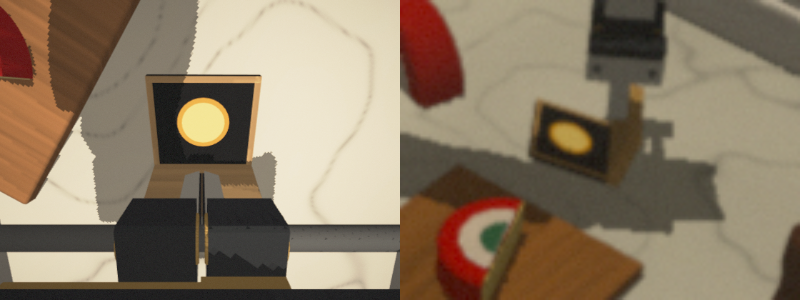

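The panel is rising and the stand is turning over its heel. I'll continue, lowering the tip slightly.

{"api": "servo_tool", "payload": {"motion": [[[0,0,0],[0,0.004,0],-1],[[0,0,0],[0,0.004,0.001],-1],[[0,0,0],[0,0.004,0.001],-1],[[0,0,0],[0,0.004,0.001],-1],[[0,0,0],[0,0.004,0.001],-1],[[0,0,0],[0,0.004,0],-1],[[0,0,0],[0,0.004,0],-1],[[0,0,0],[0,0.004,0],-1],[[0,0,0],[0,0.003,0],-1],[[0,0,0],[0,0,0],-1]]}}

```text
t: 8.1
eef_pos: [0.5404, 0.283, 0.067]
tool_rot: [1.403, 2.811, 0.001]
wrist_force: [0.3, 0.5, 0.1]
width: 0.002
```

```bash
python3 go.py; python3 -c "
from h import *
a=manip.read_camera('wrist')[:,:,::-1]; b=manip.read_camera('scene')[130:235,265:405,::-1]
cv2.imwrite('pics/p4.png',np.hstack([cv2.resize(a,(400,300)),cv2.resize(b,(400,300))]))"
```

```text
t 8.1 pos [0.5404 0.283  0.067 ] F [0.3 0.5 0.1] q7 [-0.41  0.78 -0.19  1.76  0.22  0.63  1.49] 
tool x [-0.601  0.799  0.   ] y [0.799 0.601 0.001] z [ 0.  0. -1.]
```

View pics/p4.png

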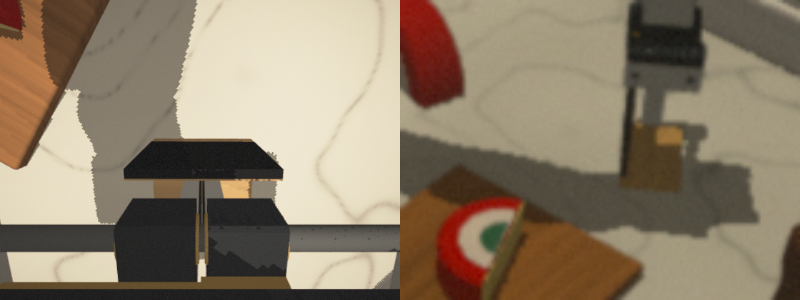

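The stand is upright on its foot, and the force reading is near zero. I'll back off forward and up, move aside, and do the final check.

{"api": "servo_tool", "payload": {"motion": [[[0,0,0],[0,0.006,0],-1],[[0,0,0],[0,0.004,-0.01],-1],[[0,0,0],[0,0,-0.03],-1],[[0,0,0],[0,0,-0.04],-1],[[0,0,0],[0,0,-0.04],-1],[[0,0,0],[0,0,-0.03],-1],[[0,0,0],[0.04,0,0],-1],[[0,0,0],[0.04,0,0],-1],[[0,0,0],[0.04,0,0],-1],[[0,0,0],[0.04,0,0],-1],[[0,0,0],[0.04,0,0],-1],[[0,0,0],[0,0,0],-1]]}}

```text
t: 9.4
eef_pos: [0.4219, 0.4552, 0.2182]
tool_rot: [-1.386, -2.814, -0.006]
wrist_force: [-0.2, 0.7, -0.3]
width: 0.003
```

```bash
python3 go.py; python3 -c "
from h import *
a=manip.read_camera('top')[:,:,::-1]; b=manip.read_camera('scene')[:,:,::-1]
cv2.imwrite('pics/f.png',np.hstack([cv2.resize(a[70:370,130:460],(400,364)),cv2.resize(b[100:380,60:440],(400,295)).copy() if 0 else cv2.resize(b[100:380,130:438],(400,364))]))
d=cv2.absdiff(a,cv2.imread('pics/top0.png')).max(2)
print((d[90:165,330:420]>40).sum(),(d[225:275,415:465]>40).sum(),(d[270:295,270:375]>40).sum(),(d[185:220,310:365]>40).sum(),'jar/mini bowl knife yellow changed px')"
```

```text
t 9.4 pos [0.4219 0.4552 0.2182] F [-0.2  0.7 -0.3] q7 [-0.72  0.6  -0.24  1.61  0.16  0.95  1.21] 
tool x [-0.609  0.793  0.006] y [0.793 0.609 0.001] z [-0.003  0.005 -1.   ]
0 0 0 0 jar/mini bowl knife yellow changed px
```

View pics/f.png

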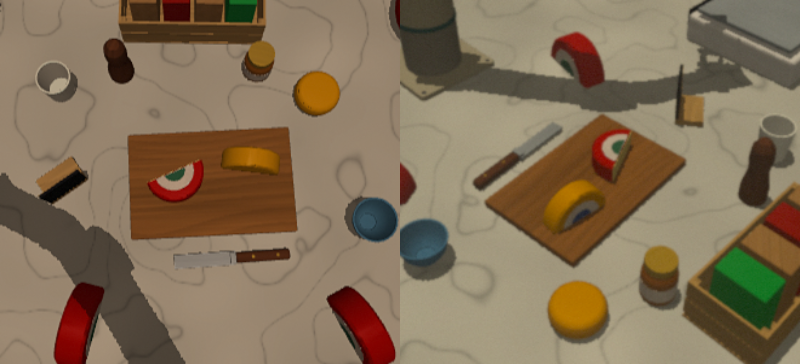

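The final view shows the red half flat on the board with its label up, and the stand upright on its foot. The yellow half is still standing, and the other things look as they did at the start. The arm is clear, so I'll hand in.

```bash
python3 -c "
from station import manip
print(manip.job_done())"
```

```text
the job is handed in; nothing more can be done
None
```

I handed the job in at about 9.5 s, having only pushed, with the gripper shut. First I tipped the smallest red half wheel, the one on the board, towards the robot. It now lies flat on the board where it stood, label up. Then I pushed the stand's foot end over its heel, and it now stands on its foot where it fell.

- **Pictures:** the last top and scene views show both results and the yellow half still standing.
- **Bystanders:** comparing top views before and after showed no changed pixels around the yellow half, jar, mini wheel, bowl or knife. I checked the cup and mill only by eye, and they looked unmoved.
- **Forces:** every wrist force reading stayed below about 5 N. These were taken only at the end of each move, and the last one was near zero.
- **Disagreements:** the red wheel's outline fit in the scene view was about 2 pixels off. The stand lay about 3 mm from my first estimate. Neither affected the result, and no check failed.

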